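# Square a glass plate under its stage clip

### The arm

A 7-joint arm with a two-finger parallel gripper is mounted at the origin on a cart in front of the work surface, level with it; the furniture and walls round the work are solid. World frame = base frame: x ahead of the robot, y to its left, z up, the work surface at z = 0. Lengths are in mm, angles in rad, forces in N, time in s.
With the tool pointing down it reaches from about 400 to 875 mm from the base axis. Payload 4.4 kg.
Tool frame: the origin (TCP) lies midway between the tips of the shut fingers; the grasp point (between the pads) lies ctrl.grip_depth behind it (ctrl.grip_depth is the distance from the TCP to the grasp point, in mm); z points along the fingers, y is the line along which they close (so a half turn about z gives the same grasp; the last joint's range is limited). The gripper opens to 85 mm and grips with 20 to 120 N. Pads are 22 mm wide; open, the fingers measure 114 mm over their backs; the gripper's body (76 mm by 85 mm) begins 54 mm behind the grasp point. The pads swing forward as they close: fully open they stand 13 mm farther back than shut.
Start: joints at [-1.201, 0.628, 0.038, 1.517, -0.027, 0.996, -0.02], TCP at [274.367, 589.271, 231.313] pointing down, gripper open.
Joint ranges: [-3.06, 3.06], [-0.37, 2.12], [-1.25, 1.32], [0.18, 2.47], [-1.1, 4.24], [0.23, 1.98], [-2.94, 2.94]. Speed limits (rad/s): [2.57, 2.57, 3.14, 3.14, 3.14, 3.14, 3.14].

### API

Orientations are given as [roll, pitch, yaw] about the fixed x, y, z axes, in that order (R = Rz(yaw) Ry(pitch) Rx(roll)).
In Python, from cell import ctrl gives the robot as it stands.
- The arm moves only by the tool carry_out, never from a script. Its argument "deltas" is one flat list of numbers, 7 for each row, row after row: the turn, a rotation vector about the tool's x, y, z in degrees, then the shift along the tool's x, y, z in m, then the closure, from -1 (fully open) to 1 (shut). In form: [wx, wy, wz, dx, dy, dz, claw, wx, wy, wz, dx, dy, dz, claw, ...]. A call has 1 to 12 rows; each row shifts and turns the commanded pose from where the row before left it, along the tool's axes as they then stand; what a row does not reach is not made up. A row lasts 1/8 s, in which the tool goes at most 62.5 mm and 10.7 degrees, less where a joint would pass 70% of its speed; a pose out of reach is approached as far as the arm can. A call with a gripper value outside its range is refused whole. The fingers move at their own pace and stop on an object; the grip force is fixed at half the most. Time passes only in rows, so rows that do not move let the fingers close. It gives the time, the measured TCP pose, the force, the opening and the grip force at its end, in the units of the state.
- ctrl.read_state(): the state, without advancing time (a new reading comes with each control period).
- ctrl.get_image(name): name is "scene" or "top"; returns the picture (480x640x3 uint8, red, green, blue); there is no depth.
- ctrl.calibration(name): a dict with "mtx" (3x3 intrinsics, pixels), "R" (3x3) and "t" (3): a world point X has camera coordinates R X + t. Camera axes: x right, y down, z forward; pixel columns grow to the right and rows downward; lengths in mm; the calibration is good to about 2 mm. A picture is of the moment at which its call begins. calibration takes no time and is no camera call.
- ctrl.finish_job(): hands the job in; it is judged then, once.
The state is a dict: "clock": time; "qpos": joint angles; "qd": joint speeds; "tau": joint torques, N m; "eef_pos": TCP position; "tool_rot": TCP orientation; "force": force on the tool from outside, world axes, zero at the start; "torque": the same for the moment, N m; "width": finger opening in mm; "gripper_force": force on a finger pad.
Only numpy, scipy, OpenCV 4.12 (cv2) and the standard library are available. Lean on these libraries where they do the work, as an engineer would, in place of code of your own. Each camera call takes 0.05 s, during which the arm holds its last target. There are 200 camera calls.

### The job

The glass plate on the viewing stage has been clipped down crooked. With shut fingertips press the clip's black button to raise its toe off the glass and swing the clip clear, push the plate gently home so that it lies flush against both fences, then swing the raised clip back to point straight over the plate's near edge, as it did, and let its toe down gently on the glass. Do not drag the toe over the glass, force or squeeze the clip, or disturb the things standing round.

Things in the scene. Friction and masses are not known exactly. Their poses are not given: they have to be found in the camera images.
- stage: Fixed light-table stage: grey base 184 x 162 mm with a white panel; its deck is 18 mm above the bench. Origin: on the bench under the plate's centre when the plate is home; x points to the far fence, y to the left fence: aluminium bars standing 7 mm above the deck, their faces at x = +41 mm (far fence) and y = +50.5 mm (left fence).
- plate: Loose pale-green glass plate pair, 82 (x) x 101 (y) x 8.5 mm, smooth, 50 to 90 g, lying flat on the stage deck, too wide to grasp; its centre starts 6 to 14 mm short of home along both x and y and up to 4 degrees crooked. Origin: centre of its underside, axes parallel to the stage's when square.
- clip_mount: Foot of the clip's post, fixed on the deck. Origin: on the deck, on the pivot screw's vertical axis, at x = -89, y = -38 mm of the stage; axes as the stage's. The clip is a steel spring strip 13 mm wide on the post; its toe touches down 60 mm from the axis. Unloaded, the strip lies level, 21.5 mm above the deck; pressed at its tail it tilts about the pivot.
- button_foot (a point): Point on deck level under the clip's button when clip_swing is 0, 36 mm from the pivot axis (fixed, does not follow it). The button on the strip's tail is a black dome 17 mm in diameter, pressed from above with shut fingertips. It is screwed up or down its stud, differently each time and not measured: unloaded its top is 33 to 41 mm above the deck, 3.6 mm lower while the toe is on the plate.
- toe_foot (a point): Point on deck level under the toe when clip_swing is 0 (fixed). Pressing the button lifts the toe 1.7 mm per mm. Unloaded it resists with 2.5 N, then 1.2 N more per mm, to a hard stop 5.2 mm down (8.8 N). With the toe on the plate it moves from about 7 N; at 8.2 N the toe is 1.5 mm or more above the glass. Over 15 N on the clip, squeezing too, spoils it. Let go suddenly, it snaps.
- clip_swing (a joint): Swing of the clip about its pivot screw, rad. 0: toe along the stage's +x, over the plate's near edge, button along -x. Grows clockwise seen from above: the toe swings to the stage's -y, the button to +y; from 0.9 on the toe is beside the plate, clear of it. End stops at -0.05 and 1.2. Friction (about 1 N at the button) holds it where it is left. Starts at 0 to 0.1.
- vial_blue: Bystander: white bottle with blue cap, 52 mm in diameter, 85 mm tall. Origin: centre of its underside.
- vial_yellow: Bystander: white bottle with yellow cap, 36 mm in diameter, 62 mm tall. Origin: centre of its underside.
- frame: Bystander: green casting frame lying flat, 80 x 110 x 24 mm. Origin: centre of its underside.
- comb: Bystander: teal gel comb lying flat, 40 x 90 x 6 mm. Origin: centre of its underside.
Not all that is in view belongs to the job. What is shaped like the plate but yellow is not meant.

How it is judged:
By the outcome, as a careful person would: the job done as asked, in the order asked, and still so for the second after the job is handed in, with the robot touching nothing.
It also fails if it takes over 67 s, if anything falls off the work surface, if the arm or the gripper's body presses on something with over 40 N, if the wrist force passes 120 N, or if a joint passes its speed limit or range.

## Working session

There is one attempt and no reset: what is moved stays moved. The work goes in short steps, Python scripts to look and compute and a tool call to move; the robot and the scene stay as the last step left them, time stands still between calls to the robot, and variables do not carry over. Pictures are saved under pics/ and viewed, at most 10 in all, crops included, and the job is handed in when it is done.

Besides the shell and the picture viewer there is one more tool, called after "Call:" as a command line: name --argument value ..., lists and objects as JSON in quotes. carry_out: Moves the arm, as the interface text tells. Its arguments: {"type":"object","properties":{"deltas":{"type":"array"}},"required":["deltas"]}

```bash
mkdir -p pics; ls; python3 - <<'E'
from cell import ctrl
import cv2
for n in("scene","top"):
    cv2.imwrite(f"pics/{n}0.png",ctrl.get_image(n)[:,:,::-1])
    c=ctrl.calibration(n);print(n,c)
print(ctrl.read_state(),ctrl.grip_depth)
E
```

```text
pics
scene {'mtx': array([[621.73444489,   0.        , 316.39372723],
       [  0.        , 621.73444489, 232.9633737 ],
       [  0.        ,   0.        ,   1.        ]]), 'R': array([[ 0.79227526, -0.60998138, -0.01492103],
       [-0.35486987, -0.44075477, -0.82450143],
       [ 0.496354  ,  0.65852711, -0.56566311]]), 't': array([-356.27807431,  248.47712367, 1284.76675591])}
top {'mtx': array([[462.48061898,   0.        , 331.51275658],
       [  0.        , 462.48061898, 246.61868157],
       [  0.        ,   0.        ,   1.        ]]), 'R': array([[ 0.01945115, -0.99973502,  0.01231054],
       [-0.98486364, -0.02128003, -0.17201971],
       [ 0.1722361 , -0.00877823, -0.98501658]]), 't': array([  50.31760061,  481.3939172 , 1059.67780314])}
{'clock': 0.1, 'qpos': array([-1.20077795,  0.62921191,  0.03844572,  1.51829854, -0.02701205,
        0.99629886, -0.02001525]), 'qd': array([-0.00056077, -0.00308551, -0.00073768, -0.00234735,  0.00083343,
       -0.00054986, -0.00157328]), 'tau': array([ 2.92985605e-03, -5.64539981e+01,  1.23027686e+00, -1.93976372e+01,
        1.12084101e-02,  5.46090028e-03, -2.20175554e-05]), 'eef_pos': array([274.12737189, 588.73594114, 230.4983352 ]), 'tool_rot': array([-3.13989376e+00,  6.06027390e-06,  2.70575101e+00]), 'force': array([ 0.26002954, -0.35363082,  0.70745786]), 'torque': array([0.01765244, 0.02986512, 0.01317649]), 'gripper_force': 0.0, 'width': 85.50664163911193} 18.700000000000003
```

View pics/top0.png

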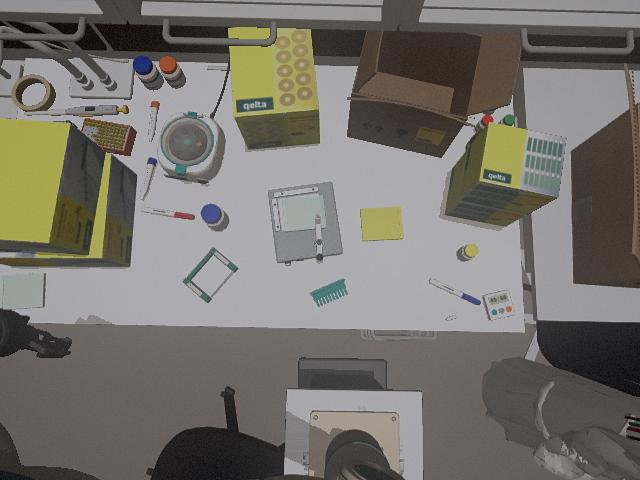

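View pics/scene0.png

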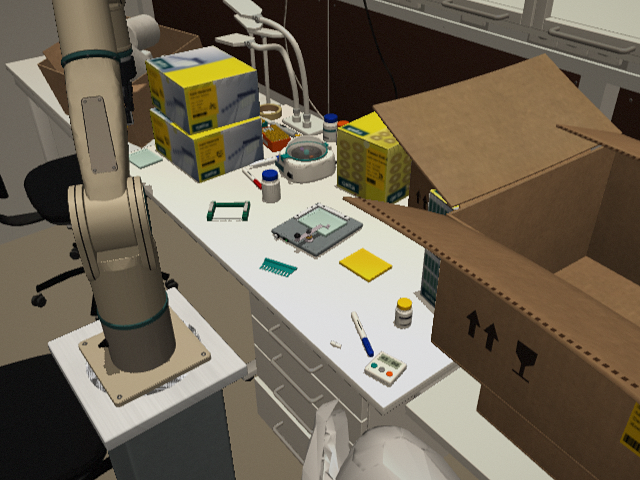

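Top view. What could be taken for the plate: pale-green plate on the stage (303,212); yellow slab (381,224); loose pale-green plate far left (22,291). I choose the one on the stage, the only one under a clip. The clip runs from its toe near (318,217) to the button near (320,257). Next is a close crop to check this.

```bash
python3 - <<'E'
import cv2
a=cv2.imread("pics/top0.png")[175:271,258:354]
b=cv2.imread("pics/scene0.png")[196:260,265:367]
cv2.imwrite("pics/c0.png",cv2.resize(a,(600,600),interpolation=cv2.INTER_CUBIC))
cv2.imwrite("pics/c1.png",cv2.resize(b,(796,500),interpolation=cv2.INTER_CUBIC))
E
```

```text
(no output)
```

View pics/c0.png

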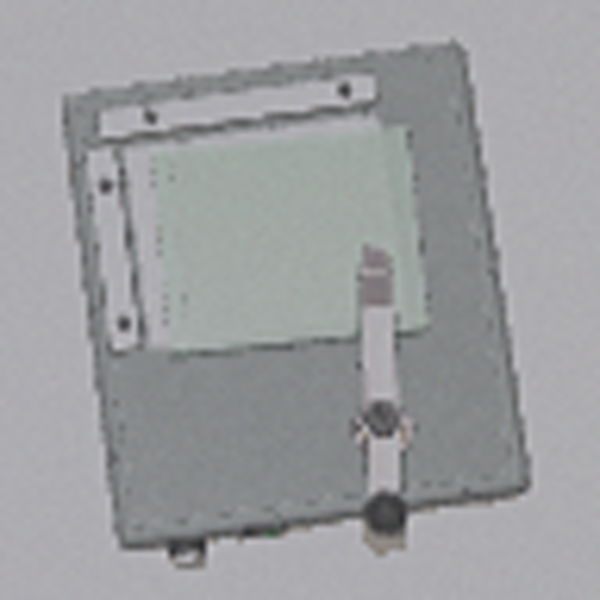

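View pics/c1.png

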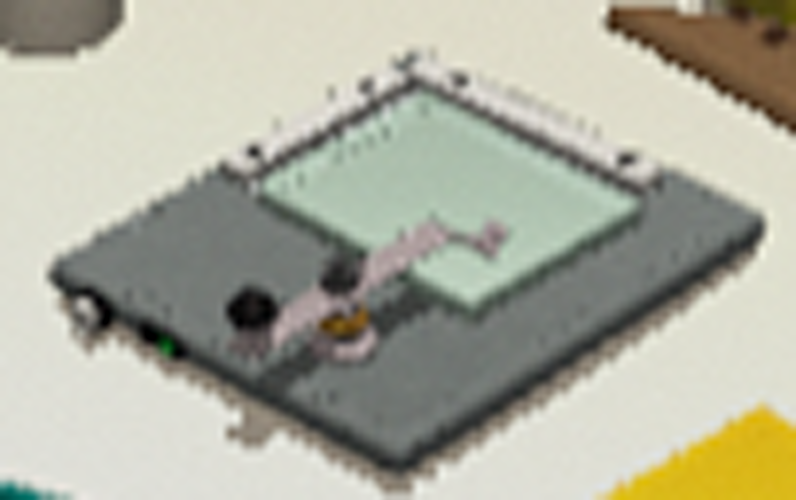

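The crops confirm the choice: the plate under the clip has gaps to both fences, at the top and left of the top crop. In the top crop the toe is at about (375,290), the pivot knob at (382,418) and the button at (387,514). I'll fit the poses from these points next.

```bash
cat > h.py <<'E'
import numpy as np
from cell import ctrl
from scipy.optimize import least_squares
CAL={n:ctrl.calibration(n) for n in("top","scene")}
def top(u,v): return np.array([258+(u+.5)/6.25-.5,175+(v+.5)/6.25-.5])
def scn(u,v): return np.array([265+(u+.5)/7.804-.5,196+(v+.5)/7.8125-.5])
def ray(n,p):
    c=CAL[n];R=c["R"];C=-R.T@c["t"];d=R.T@np.linalg.solve(c["mtx"],[*p,1]);return C,d
def at(n,p,z):
    C,d=ray(n,p);return C+d*(z-C[2])/d[2]
def tri(a,b):
    (C,d),(E,e)=ray("top",a),ray("scene",b)
    s=np.linalg.lstsq(np.c_[d,-e],E-C,rcond=None)[0]
    P,Q=C+d*s[0],E+e*s[1];return (P+Q)/2,np.linalg.norm(P-Q)
def proj(n,X):
    c=CAL[n];q=c["mtx"]@(c["R"]@np.asarray(X,float)+c["t"]);return q[:2]/q[2]
E
python3 - <<'E'
from h import *
np.set_printoptions(precision=1,suppress=True)
dk=[top(65,95),top(462,44),top(527,488),top(120,540)]
D=np.array([at("top",p,18)[:2] for p in dk]);print("deck",D,[np.linalg.norm(D[i]-D[i-1]) for i in range(4)],D.mean(0))
F=[at("top",top(*p),25)[:2] for p in((105,140),(377,103))];L=[at("top",top(*p),25)[:2] for p in((122,150),(143,345))]
print("fence",F,L)
d=F[0]-F[1];l=L[0]-L[1];e=[D[0]-D[3],D[1]-D[2],D[0]-D[1],D[3]-D[2]]
ang=lambda v,o=0:np.degrees(np.arctan2(v[1],v[0]))-o
print(ang(d,90),ang(l),ang(e[0]),ang(e[1]),ang(e[2],90),ang(e[3],90))
yaw=np.radians(np.mean([ang(d,90),ang(l),ang(e[0]),ang(e[1]),ang(e[2],90),ang(e[3],90)]))
X=np.array([np.cos(yaw),np.sin(yaw)]);Y=np.array([-X[1],X[0]])
fx=np.mean([f@X for f in F])-41;ly=np.mean([q@Y for q in L])-50.5
O=fx*X+ly*Y;print("yaw",np.degrees(yaw),"O",O)
st=lambda P:np.array([(P[:2]-O)@X,(P[:2]-O)@Y,P[2]])
print("deckctr",st(np.r_[D.mean(0),18]))
for p in((157,150),(410,127),(430,328),(165,352)): print("plate",st(at("top",top(*p),26.5)))
for nm,a,b in(("pivot",(382,412),(342,272)),("button",(387,512),(250,308)),("toe",(376,290),(490,240)),("deckL",(120,540),(52,268)),("deckR",(462,44),(765,215))):
    P,g=tri(top(*a),scn(*b));print(nm,P,g,st(P))
E
```

```text
deck [[624.1 220.4]
 [648.8  63.2]
 [470.   34.5]
 [446.3 191.5]] [np.float64(180.1266068254001), np.float64(159.10336070336086), np.float64(181.1204033471685), np.float64(158.78443197908985)] [547.3 127.4]
fence [array([604. , 202.9]), array([621.6,  96.3])] [array([600.1, 196.1]), array([522. , 184.8])]
9.359224469613281 8.199019279742597 9.230810986193154 9.127406595910974 8.95250738538381 8.593441212205377
yaw 8.910401654841532 O [572.6 141.2]
deckctr [-27.1  -9.7  18. ]
plate [33.4 36.3 26.5]
plate [ 29.5 -63.4  26.5]
plate [-51.7 -60.4  26.5]
plate [-47.5  42.8  26.5]
pivot [493.9  90.5  48.1] 1.6270976319855512 [-85.6 -37.9  48.1]
button [455.   87.5  52.4] 1.941655310773603 [-124.4  -34.8   52.4]
toe [548.9  91.6  35.3] 12.202161661357575 [-31.1 -45.3  35.3]
deckL [447.3 191.3  16.3] 1.732143732298213 [-116.    68.9   16.3]
deckR [649.8  62.4  19.3] 3.0950562369577077 [ 64.1 -89.7  19.3]
```

Call:
carry_out --deltas '[0, 0, 9.35, 0, 0, 0, 1, 0, 0, 9.35, 0, 0, 0, 1, 0, 0, 9.35, 0, 0, 0, 1, 0, 0, 9.35, 0, 0, 0, 1, 0, 0, 9.35, 0, 0, 0, 1, 0, 0, 9.35, 0, 0, 0, 1, 0, 0, 0, -0.03, 0.006, 0.0, 1, 0, 0, 0, -0.05, 0.01, 0.008, 1, 0, 0, 0, -0.05, 0.01, 0.012, 1, 0, 0, 0, -0.05, 0.01, 0.012, 1, 0, 0, 0, -0.05, 0.01, 0.012, 1, 0, 0, 0, -0.05, 0.01, 0.012, 1]'

```text
clock: 1.6
eef_pos: [373.4, 319.8, 174.9]
tool_rot: [-3.142, 0.0, 1.727]
force: [0.6, 0.2, 0.3]
width: -0.1
gripper_force: 0.0
```

Call:
carry_out --deltas '[0, 0, 0, -0.05, 0.01, 0.012, 1, 0, 0, 0, -0.05, 0.01, 0.012, 1, 0, 0, 0, -0.05, 0.01, 0.012, 1, 0, 0, 0, -0.05, 0.01, 0.012, 1, 0, 0, 0, -0.04, 0.006, 0.012, 1, 0, 0, 0, -0.03, 0.004, 0.012, 1, 0, 0, 0, 0, 0, 0, 1, 0, 0, 0, 0, 0, 0, 1]'

```text
clock: 2.6
eef_pos: [464.2, 63.1, 103.2]
tool_rot: [-3.141, -0.001, 1.727]
force: [-0.3, 0.5, -0.5]
width: 0.0
gripper_force: 0.0
```

Call:
carry_out --deltas '[0, 0, 0, 0.013, -0.0027, 0.0, 1, 0, 0, 0, 0.0124, -0.0026, 0.01, 1, 0, 0, 0, 0, 0, 0.018, 1, 0, 0, 0, 0, 0, 0.012, 1, 0, 0, 0, 0, 0, 0.003, 1, 0, 0, 0, 0, 0, 0, 1, 0, 0, 0, 0, 0, 0, 1]'

```text
clock: 3.48
eef_pos: [455.6, 86.6, 60.6]
tool_rot: [3.141, -0.0, 1.726]
force: [0.4, -0.5, 0.5]
width: -0.6
gripper_force: 0.0
```

```bash
python3 - <<'E'
from cell import ctrl
import cv2
a=ctrl.get_image("scene")[196:260,265:367,::-1]
cv2.imwrite("pics/c2.png",cv2.resize(a,(796,500),interpolation=cv2.INTER_CUBIC))
print(ctrl.read_state()["force"],ctrl.read_state()["eef_pos"])
E
```

```text
[ 0.27570229  0.64788215 -0.23124468] [455.6325068   86.63129069  60.70245823]
```

View pics/c2.png

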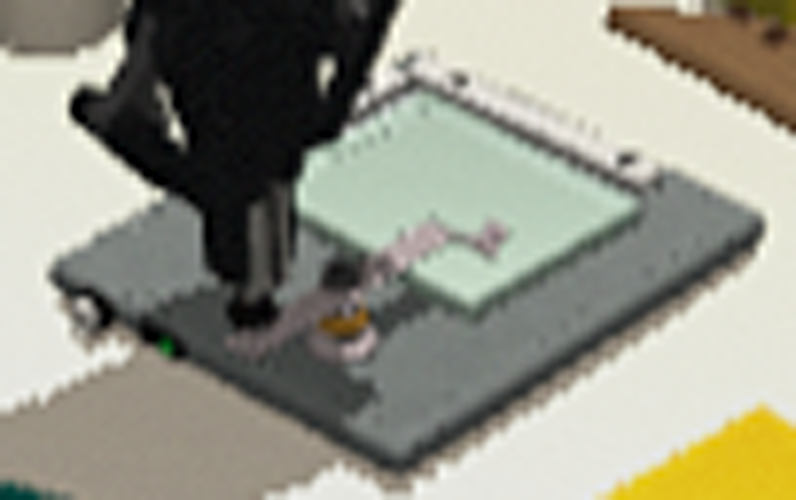

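The fingertips in the crop stand right over the button at about (250,312). Now I'll feel down for it.

Call:
carry_out --deltas '[0, 0, 0, 0, 0, 0.002, 1, 0, 0, 0, 0, 0, 0.002, 1, 0, 0, 0, 0, 0, 0, 1]'

```text
clock: 3.9
eef_pos: [455.2, 86.6, 56.2]
tool_rot: [-3.141, -0.0, 1.727]
force: [0.6, 0.1, 0.7]
width: 0.1
gripper_force: 0.0
```

Call:
carry_out --deltas '[0, 0, 0, 0, 0, 0.001, 1, 0, 0, 0, 0, 0, 0, 1]'

```text
clock: 4.15
eef_pos: [455.2, 86.7, 55.2]
tool_rot: [-3.141, -0.0, 1.727]
force: [-0.4, -0.8, 0.5]
width: -0.1
gripper_force: 0.0
```

Call:
carry_out --deltas '[0, 0, 0, 0, 0, 0.001, 1, 0, 0, 0, 0, 0, 0, 1]'

```text
clock: 4.4
eef_pos: [455.3, 86.7, 54.5]
tool_rot: [3.141, -0.0, 1.727]
force: [-0.5, -0.0, 4.1]
width: -0.2
gripper_force: 2.2
```

```bash
cat > rd.py <<'E'
from h import *
s=ctrl.read_state();O=np.array([572.6,141.2]);y=np.radians(8.91);X=np.array([np.cos(y),np.sin(y)]);Y=np.array([-X[1],X[0]])
p=s["eef_pos"];d=p[:2]-O;f=s["force"]
print("clk",s["clock"],"stage",np.round([d@X,d@Y,p[2]],2),"F stage",np.round([f[:2]@X,f[:2]@Y,f[2]],2))
E
python3 rd.py; python3 rd.py
```

```text
clk 4.4 stage [-124.29  -35.7    54.54] F stage [-0.48  0.05  4.07]
clk 4.4 stage [-124.29  -35.7    54.54] F stage [-0.48  0.05  4.07]
```

Call:
carry_out --deltas '[0, 0, 0, 0, 0, 0.0005, 1, 0, 0, 0, 0, 0, 0, 1, 0, 0, 0, 0, 0, 0, 1]'

```text
clock: 4.78
eef_pos: [455.3, 86.7, 54.2]
tool_rot: [3.141, -0.0, 1.727]
force: [-0.5, -0.3, 6.9]
width: 0.0
gripper_force: 3.5
```

Call:
carry_out --deltas '[0, 0, 0, 0, 0, 0.0005, 1, 0, 0, 0, 0, 0, 0, 1, 0, 0, 0, 0, 0, 0, 1]'

```text
clock: 5.15
eef_pos: [455.1, 86.7, 53.7]
tool_rot: [-3.142, -0.0, 1.727]
force: [-0.9, -0.3, 7.6]
width: -0.2
gripper_force: 3.8
```

Call:
carry_out --deltas '[0, 0, 0, 0, 0, 0.0005, 1, 0, 0, 0, 0, 0, 0, 1, 0, 0, 0, 0, 0, 0, 1]'

```text
clock: 5.52
eef_pos: [455.0, 86.6, 53.2]
tool_rot: [-3.141, -0.0, 1.727]
force: [-2.2, -0.6, 8.4]
width: -0.0
gripper_force: 4.1
```

Call:
carry_out --deltas '[0, 0, 0, 0, 0, 0.0003, 1, 0, 0, 0, 0, 0, 0, 1, 0, 0, 0, 0, 0, 0, 1]'

```text
clock: 5.9
eef_pos: [454.9, 86.6, 53.0]
tool_rot: [-3.141, -0.0, 1.727]
force: [-2.3, 0.4, 8.1]
width: -0.1
gripper_force: 4.3
```

Call:
carry_out --deltas '[0, 0, 0, 0.0018, 0.0002, 0, 1, 0, 0, 0, 0.0018, 0.0002, 0, 1, 0, 0, 0, 0.0018, 0.0003, 0, 1, 0, 0, 0, 0.0018, 0.0004, 0, 1, 0, 0, 0, 0, 0, 0, 1]'

```text
clock: 6.52
eef_pos: [455.5, 94.0, 53.0]
tool_rot: [3.141, -0.0, 1.727]
force: [-1.0, 0.8, 8.0]
width: -0.2
gripper_force: 4.1
```

```bash
python3 rd.py
```

```text
clk 6.525 stage [-122.99  -28.52   53.02] F stage [-0.88  0.93  8.02]
```

Call:
carry_out --deltas '[0, 0, 0, 0.0034, 0.0011, 0.0001, 1, 0, 0, 0, 0.0033, 0.0014, 0.0001, 1, 0, 0, 0, 0.0031, 0.0018, 0, 1, 0, 0, 0, 0, 0, 0, 1]'

```text
clock: 7.02
eef_pos: [458.5, 104.7, 52.9]
tool_rot: [3.14, -0.0, 1.727]
force: [-0.2, 1.1, 7.8]
width: -0.0
gripper_force: 4.2
```

```bash
python3 rd.py; python3 - <<'E'
from cell import ctrl
import cv2
a=ctrl.get_image("scene")[196:260,265:367,::-1]
cv2.imwrite("pics/c3.png",cv2.resize(a,(796,500),interpolation=cv2.INTER_CUBIC))
E
```

```text
clk 7.025 stage [-118.35  -18.42   52.88] F stage [-0.03  1.12  7.8 ]
```

View pics/c3.png

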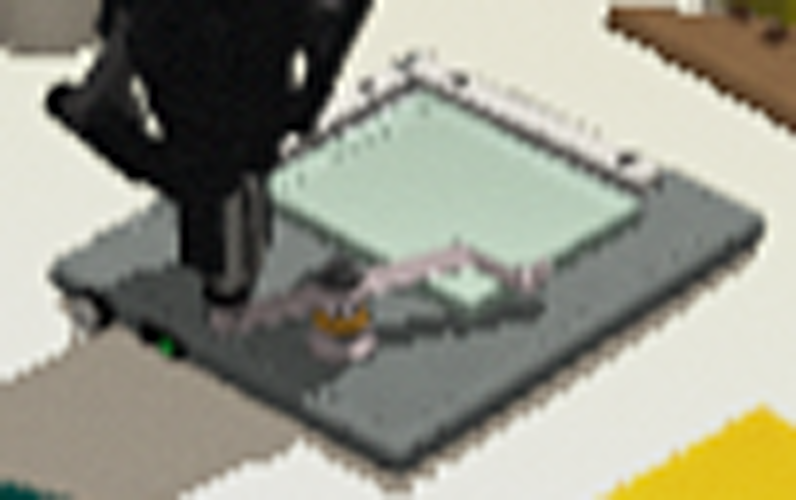

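The clip follows with its toe raised. The toe is now at about (535,278), just over the plate's right edge. I'll swing on.

Call:
carry_out --deltas '[0, 0, 0, 0.003, 0.0021, 0, 1, 0, 0, 0, 0.0027, 0.0023, 0, 1, 0, 0, 0, 0.0025, 0.0026, 0, 1, 0, 0, 0, 0.0022, 0.0028, 0, 1, 0, 0, 0, 0.0019, 0.0031, 0, 1, 0, 0, 0, 0, 0, 0, 1]'

```text
clock: 7.82
eef_pos: [469.5, 118.9, 52.9]
tool_rot: [3.14, -0.001, 1.727]
force: [0.2, 1.0, 8.1]
width: 0.0
gripper_force: 4.1
```

```bash
python3 rd.py
```

```text
clk 7.825 stage [-105.3    -6.04   52.91] F stage [0.38 0.94 8.14]
```

Call:
carry_out --deltas '[0, 0, 0, 0, 0, -0.0005, 1, 0, 0, 0, 0, 0, -0.0005, 1, 0, 0, 0, 0, 0, -0.0005, 1, 0, 0, 0, 0, 0, -0.0005, 1, 0, 0, 0, 0, 0, -0.0005, 1, 0, 0, 0, 0, 0, -0.0005, 1, 0, 0, 0, 0, 0, -0.0005, 1, 0, 0, 0, 0, 0, -0.0005, 1, 0, 0, 0, 0, 0, -0.0005, 1, 0, 0, 0, 0, 0, -0.0005, 1, 0, 0, 0, 0, 0, -0.0004, 1, 0, 0, 0, 0, 0, -0.0004, 1]'

```text
clock: 9.32
eef_pos: [468.5, 118.5, 58.0]
tool_rot: [-3.141, -0.0, 1.727]
force: [2.2, -0.8, 2.8]
width: -0.1
gripper_force: 1.0
```

Call:
carry_out --deltas '[0, 0, 0, 0, 0, -0.0004, 1, 0, 0, 0, 0, 0, -0.0006, 1, 0, 0, 0, 0, 0, -0.001, 1, 0, 0, 0, 0, 0, -0.004, 1, 0, 0, 0, 0, 0, -0.01, 1, 0, 0, 0, 0, 0, -0.01, 1]'

```text
clock: 10.07
eef_pos: [468.9, 118.4, 84.9]
tool_rot: [3.141, -0.0, 1.727]
force: [0.4, 0.3, 0.4]
width: -0.1
gripper_force: 0.0
```

```bash
python3 rd.py
```

```text
clk 10.075 stage [-106.02   -6.42   84.91] F stage [0.43 0.24 0.37]
```

Call:
carry_out --deltas '[0, 0, 0, -0.003, 0.019, 0, 1, 0, 0, 0, -0.0026, 0.019, 0, 1, 0, 0, 0, 0, 0, 0.01, 1, 0, 0, 0, 0, 0, 0.02, 1, 0, 0, 0, 0, 0, 0.02, 1, 0, 0, 0, 0, 0, 0.009, 1, 0, 0, 0, 0, 0, 0.003, 1, 0, 0, 0, 0, 0, 0, 1, 0, 0, 0, 0, 0, 0, 1]'

```text
clock: 11.2
eef_pos: [507.5, 118.9, 22.6]
tool_rot: [3.141, -0.0, 1.727]
force: [0.3, -0.1, 0.0]
width: 0.1
gripper_force: 0.0
```

```bash
python3 rd.py; python3 - <<'E'
from cell import ctrl
import cv2
a=ctrl.get_image("scene")[196:260,265:367,::-1]
b=ctrl.get_image("top")[175:271,258:354,::-1]
a=cv2.resize(a,(440,276),interpolation=cv2.INTER_CUBIC);b=cv2.resize(b,(360,360),interpolation=cv2.INTER_CUBIC)
a=cv2.copyMakeBorder(a,0,84,0,0,cv2.BORDER_CONSTANT)
cv2.imwrite("pics/c4.png",cv2.hconcat([a,b]))
E
```

```text
clk 11.2 stage [-67.74 -11.93  22.65] F stage [ 0.24 -0.13  0.03]
```

View pics/c4.png

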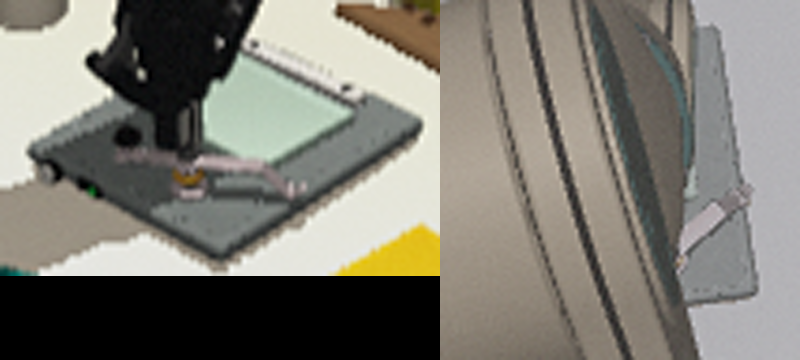

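The clip stands clear beside the plate: toe at about (300,185) in the left crop, off the plate's right side. Now I'll push toward the far fence.

Call:
carry_out --deltas '[0, 0, 0, 0, 0.001, 0, 1, 0, 0, 0, 0, 0.001, 0, 1, 0, 0, 0, 0, 0.001, 0, 1, 0, 0, 0, 0, 0.001, 0, 1, 0, 0, 0, 0, 0.001, 0, 1, 0, 0, 0, 0, 0.001, 0, 1, 0, 0, 0, 0, 0.001, 0, 1, 0, 0, 0, 0, 0.001, 0, 1, 0, 0, 0, 0, 0.001, 0, 1, 0, 0, 0, 0, 0.001, 0, 1]'

```text
clock: 12.55
eef_pos: [517.1, 120.4, 22.1]
tool_rot: [-3.142, -0.0, 1.727]
force: [0.9, 0.2, -0.4]
width: 0.2
gripper_force: 0.0
```

Call:
carry_out --deltas '[0, 0, 0, 0, 0.001, 0, 1, 0, 0, 0, 0, 0.001, 0, 1]'

```text
clock: 12.8
eef_pos: [519.1, 120.7, 22.1]
tool_rot: [-3.142, -0.0, 1.727]
force: [-0.4, -0.4, -0.2]
width: 0.2
gripper_force: 0.0
```

```bash
python3 rd.py; python3 - <<'E'
from cell import ctrl
import cv2
a=ctrl.get_image("scene")[196:260,265:367,::-1]
cv2.imwrite("pics/c5.png",cv2.resize(a,(796,500),interpolation=cv2.INTER_CUBIC))
E
```

```text
clk 12.8 stage [-56.01 -11.97  22.09] F stage [-0.48 -0.34 -0.22]
```

View pics/c5.png

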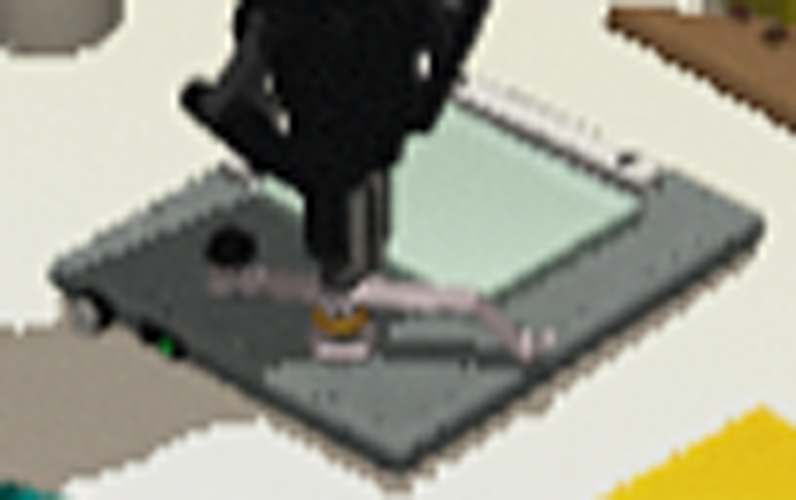

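Plate front corner now at about (485,297), just starting to move. I'll go on in small steps and watch the force.

Call:
carry_out --deltas '[0, 0, 0, 0, 0.0005, 0, 1, 0, 0, 0, 0, 0.0005, 0, 1, 0, 0, 0, 0, 0.0005, 0, 1]'

```text
clock: 13.22
eef_pos: [520.5, 120.9, 22.1]
tool_rot: [-3.141, -0.0, 1.727]
force: [-0.4, -0.4, 0.7]
width: 0.0
gripper_force: 0.1
```

Call:
carry_out --deltas '[0, 0, 0, 0, 0.0005, 0, 1, 0, 0, 0, 0, 0.0005, 0, 1]'

```text
clock: 13.48
eef_pos: [521.5, 121.1, 22.1]
tool_rot: [-3.141, -0.0, 1.727]
force: [0.2, 1.2, 0.3]
width: 0.4
gripper_force: 0.1
```

Call:
carry_out --deltas '[0, 0, 0, 0, 0.0005, 0, 1, 0, 0, 0, 0, 0.0005, 0, 1]'

```text
clock: 13.72
eef_pos: [522.5, 121.3, 22.1]
tool_rot: [-3.142, -0.0, 1.727]
force: [-0.1, -0.8, 0.7]
width: 0.1
gripper_force: 0.1
```

Call:
carry_out --deltas '[0, 0, 0, 0, 0.0005, 0, 1, 0, 0, 0, 0, 0.0005, 0, 1]'

```text
clock: 13.98
eef_pos: [523.5, 121.4, 22.1]
tool_rot: [-3.142, -0.0, 1.727]
force: [-0.3, 0.7, -0.2]
width: 0.2
gripper_force: 0.1
```

Call:
carry_out --deltas '[0, 0, 0, 0, 0.0005, 0, 1, 0, 0, 0, 0, 0.0005, 0, 1, 0, 0, 0, 0, 0.0005, 0, 1]'

```text
clock: 14.35
eef_pos: [525.0, 121.6, 22.1]
tool_rot: [-3.142, -0.0, 1.727]
force: [-0.8, -0.3, 1.0]
width: -0.2
gripper_force: 0.1
```

Call:
carry_out --deltas '[0, 0, 0, 0, 0.0005, 0, 1, 0, 0, 0, 0, 0.0005, 0, 1]'

```text
clock: 14.6
eef_pos: [526.0, 121.8, 22.1]
tool_rot: [3.142, -0.0, 1.727]
force: [-0.7, -0.6, -0.3]
width: 0.2
gripper_force: 0.1
```

```bash
python3 rd.py
```

```text
clk 14.6 stage [-49.01 -11.99  22.09] F stage [-0.79 -0.48 -0.3 ]
```

Call:
carry_out --deltas '[0, 0, 0, 0, 0.0005, 0, 1, 0, 0, 0, 0, 0.0005, 0, 1]'

```text
clock: 14.85
eef_pos: [527.0, 121.9, 22.1]
tool_rot: [3.142, -0.0, 1.727]
force: [-0.2, 0.7, 0.4]
width: -0.2
gripper_force: 0.1
```

Call:
carry_out --deltas '[0, 0, 0, 0, 0.0005, 0, 1, 0, 0, 0, 0, 0.0005, 0, 1]'

```text
clock: 15.1
eef_pos: [528.0, 122.1, 22.1]
tool_rot: [3.142, -0.0, 1.727]
force: [0.3, 0.6, 0.4]
width: 0.3
gripper_force: 0.1
```

```bash
cat > m.py <<'E'
from h import *
import cv2
O=np.array([572.6,141.2]);yw=np.radians(8.91);X=np.array([np.cos(yw),np.sin(yw)]);Y=np.array([-X[1],X[0]])
W=lambda x,y,z:np.r_[O+x*X+y*Y,z]
def meas(im,n="scene"):
    # edges of plate in stage coordinates: rectify plane z=26.5, 4 px/mm
    s=4;q=[(-70,-70),(60,-70),(60,70),(-70,70)]
    src=np.float32([proj(n,W(x,y,26.5)) for x,y in q]);dst=np.float32([((70-y)*s,(60-x)*s) for x,y in q])
    return cv2.warpPerspective(im,cv2.getPerspectiveTransform(src,dst),(140*s,130*s),flags=cv2.INTER_CUBIC)
def greens(r):
    r=cv2.GaussianBlur(r,(0,0),4).astype(int)
    return (r[:,:,1]-r[:,:,0]>9)&(r[:,:,1]>130)
def report(im):
    g=greens(meas(im))
    for y in(-20,-30,-40,-50):
        c=np.where(g[:,int((70-y)*4)])[0];print("y",y,"x",60-c.max()/4 if len(c) else 0,60-c.min()/4 if len(c) else 0,end=" | ")
    print()
    for x in(-30,-15,0,15,25):
        c=np.where(g[int((60-x)*4)])[0];print("x",x,"y",70-c.max()/4 if len(c) else 0,70-c.min()/4 if len(c) else 0,end=" | ")
    print()
E
python3 - <<'E'
from m import *
import cv2
a=cv2.imread("pics/scene0.png")[:,:,::-1];report(a)
b=ctrl.get_image("scene");cv2.imwrite("pics/s6.png",b[:,:,::-1]);report(b)
r=meas(a);print(r[260,280],r[20,20],r[500,300])
E
```

```text
y -20 x -18.75 36.25 | y -30 x -43.0 36.0 | y -40 x -48.5 35.75 | y -50 x -48.75 35.75 | 
x -30 y -61.75 43.25 | x -15 y -61.25 42.75 | x 0 y -62.0 41.75 | x 15 y -62.5 43.5 | x 25 y -62.5 42.0 | 
y -20 x -36.75 43.5 | y -30 x -41.25 43.25 | y -40 x -41.0 43.5 | y -50 x -39.75 43.25 | 
x -30 y -61.25 43.25 | x -15 y -61.0 -2.25 | x 0 y -61.5 11.25 | x 15 y -61.0 21.25 | x 25 y -60.75 21.25 | 
[175 193 175] [208 205 188] [120 127 121]
```

Call:
carry_out --deltas '[0, 0, 0, 0, 0.0005, 0, 1, 0, 0, 0, 0, 0.0003, 0, 1]'

```text
clock: 15.4
eef_pos: [528.8, 122.2, 22.1]
tool_rot: [-3.142, -0.0, 1.727]
force: [-0.2, 0.0, -0.3]
width: 0.1
gripper_force: 0.1
```

Call:
carry_out --deltas '[0, 0, 0, 0, 0.0005, 0, 1, 0, 0, 0, 0, 0.0003, 0, 1]'

```text
clock: 15.65
eef_pos: [529.6, 122.3, 22.1]
tool_rot: [3.142, -0.0, 1.727]
force: [0.3, 0.9, -0.2]
width: 0.1
gripper_force: 0.1
```

Call:
carry_out --deltas '[0, 0, 0, 0, 0.0005, 0, 1, 0, 0, 0, 0, 0.0003, 0, 1]'

```text
clock: 15.9
eef_pos: [530.3, 122.4, 22.1]
tool_rot: [-3.141, -0.0, 1.727]
force: [-0.8, -0.8, 0.5]
width: -0.3
gripper_force: 0.3
```

Call:
carry_out --deltas '[0, 0, 0, 0, 0.0005, 0, 1, 0, 0, 0, 0, 0.0003, 0, 1]'

```text
clock: 16.15
eef_pos: [530.6, 122.4, 22.0]
tool_rot: [-3.141, 0.0, 1.727]
force: [-1.6, 0.1, 1.7]
width: -0.0
gripper_force: 0.8
```

Call:
carry_out --deltas '[0, 0, 0, 0, 0.0003, 0, 1, 0, 0, 0, 0, 0, 0, 1]'

```text
clock: 16.4
eef_pos: [530.7, 122.4, 21.9]
tool_rot: [-3.14, 0.0, 1.727]
force: [-3.0, -1.4, 0.8]
width: 0.0
gripper_force: 1.3
```

```bash
python3 rd.py; python3 - <<'E'
from m import *
report(ctrl.get_image("scene"))
E
```

```text
clk 16.4 stage [-44.32 -12.07  21.95] F stage [-3.22 -0.95  0.78]
y -20 x -33.75 45.0 | y -30 x -38.0 45.0 | y -40 x -37.75 46.0 | y -50 x -38.25 45.25 | 
x -30 y -62.0 43.5 | x -15 y -61.0 -5.75 | x 0 y -61.0 8.5 | x 15 y -61.0 18.5 | x 25 y -60.5 24.25 |
```

Call:
carry_out --deltas '[0, 0, 0, 0, -0.001, 0, 1, 0, 0, 0, 0, -0.007, 0, 1, 0, 0, 0, 0, 0, -0.02, 1, 0, 0, 0, 0, 0, -0.025, 1, 0, 0, 0, -0.024, 0.018, 0, 1, 0, 0, 0, -0.026, 0.018, 0, 1, 0, 0, 0, -0.02, 0.017, 0, 1, 0, 0, 0, 0, 0, 0.01, 1, 0, 0, 0, 0, 0, 0.02, 1, 0, 0, 0, 0, 0, 0.012, 1, 0, 0, 0, 0, 0, 0.003, 1, 0, 0, 0, 0, 0, 0, 1]'

```text
clock: 17.95
eef_pos: [586.5, 60.8, 22.0]
tool_rot: [-3.141, -0.0, 1.727]
force: [-0.6, -0.2, 0.2]
width: -0.1
gripper_force: 0.0
```

```bash
python3 rd.py; python3 - <<'E'
from m import *
report(ctrl.get_image("scene"))
E
```

```text
clk 17.95 stage [  1.33 -81.56  22.05] F stage [-0.65 -0.09  0.16]
y -20 x -37.75 22.75 | y -30 x -37.75 21.25 | y -40 x -37.75 22.0 | y -50 x -37.5 15.5 | 
x -30 y -62.0 43.25 | x -15 y -61.0 43.25 | x 0 y -61.25 43.5 | x 15 y -50.25 44.25 | x 25 y -12.0 43.75 |
```

Call:
carry_out --deltas '[0, 0, 0, 0.0015, 0, 0, 1, 0, 0, 0, 0.0015, 0, 0, 1, 0, 0, 0, 0.0015, 0, 0, 1, 0, 0, 0, 0.0015, 0, 0, 1, 0, 0, 0, 0.001, 0, 0, 1, 0, 0, 0, 0.001, 0, 0, 1, 0, 0, 0, 0.001, 0, 0, 1, 0, 0, 0, 0.001, 0, 0, 1, 0, 0, 0, 0.001, 0, 0, 1, 0, 0, 0, 0.001, 0, 0, 1]'

```text
clock: 19.25
eef_pos: [584.8, 72.3, 22.1]
tool_rot: [-3.142, 0.0, 1.727]
force: [-0.0, -1.4, 0.5]
width: -0.4
gripper_force: 0.1
```

Call:
carry_out --deltas '[0, 0, 0, 0.001, 0, 0, 1, 0, 0, 0, 0.001, 0, 0, 1]'

```text
clock: 19.5
eef_pos: [584.5, 74.3, 22.1]
tool_rot: [-3.142, -0.0, 1.727]
force: [0.2, 0.2, 0.3]
width: -0.0
gripper_force: 0.1
```

```bash
python3 rd.py; python3 - <<'E'
from m import *
report(ctrl.get_image("scene"))
E
```

```text
clk 19.5 stage [  1.42 -67.92  22.09] F stage [0.21 0.18 0.26]
y -20 x -37.75 22.0 | y -30 x -37.75 21.0 | y -40 x -37.5 11.5 | y -50 x -37.75 0.0 | 
x -30 y -58.25 47.25 | x -15 y -58.0 46.25 | x 0 y -50.0 47.25 | x 15 y -36.25 47.25 | x 25 y 0.75 47.25 |
```

Call:
carry_out --deltas '[0, 0, 0, 0.0008, 0, 0, 1, 0, 0, 0, 0.0007, 0, 0, 1]'

```text
clock: 19.8
eef_pos: [584.3, 75.8, 22.1]
tool_rot: [-3.141, -0.0, 1.727]
force: [-0.3, -0.9, -0.1]
width: 0.1
gripper_force: 0.1
```

Call:
carry_out --deltas '[0, 0, 0, 0.0005, 0, 0, 1, 0, 0, 0, 0.0005, 0, 0, 1]'

```text
clock: 20.05
eef_pos: [584.2, 76.8, 22.1]
tool_rot: [-3.142, 0.0, 1.727]
force: [-0.2, -0.8, 0.8]
width: 0.2
gripper_force: 0.1
```

Call:
carry_out --deltas '[0, 0, 0, 0.0005, 0, 0, 1, 0, 0, 0, 0.0003, 0, 0, 1]'

```text
clock: 20.3
eef_pos: [584.0, 77.6, 22.1]
tool_rot: [-3.142, -0.0, 1.727]
force: [0.0, -0.2, -1.0]
width: 0.1
gripper_force: 0.1
```

Call:
carry_out --deltas '[0, 0, 0, 0.0005, 0, 0, 1, 0, 0, 0, 0.0003, 0, 0, 1]'

```text
clock: 20.55
eef_pos: [583.9, 78.4, 22.1]
tool_rot: [-3.141, -0.0, 1.727]
force: [0.3, -0.0, 0.9]
width: 0.1
gripper_force: 0.1
```

Call:
carry_out --deltas '[0, 0, 0, 0.0005, 0, 0, 1, 0, 0, 0, 0.0003, 0, 0, 1]'

```text
clock: 20.8
eef_pos: [583.8, 79.2, 22.1]
tool_rot: [-3.142, -0.0, 1.727]
force: [-0.4, 0.1, -0.3]
width: -0.1
gripper_force: 0.1
```

```bash
python3 rd.py; python3 - <<'E'
from m import *
report(ctrl.get_image("scene"))
E
```

```text
clk 20.8 stage [  1.45 -63.03  22.08] F stage [-0.34  0.19 -0.32]
y -20 x -37.75 22.0 | y -30 x -38.0 17.25 | y -40 x -37.75 6.25 | y -50 x -37.75 45.25 | 
x -30 y -53.5 50.0 | x -15 y -53.75 50.75 | x 0 y -45.5 50.5 | x 15 y -31.75 50.75 | x 25 y 7.75 51.25 |
```

Call:
carry_out --deltas '[0, 0, 0, 0.0005, 0, 0, 1, 0, 0, 0, 0.0003, 0, 0, 1]'

```text
clock: 21.1
eef_pos: [583.7, 80.0, 22.1]
tool_rot: [-3.142, -0.0, 1.727]
force: [-0.9, -1.0, 1.1]
width: -0.3
gripper_force: 0.1
```

Call:
carry_out --deltas '[0, 0, 0, 0.0004, 0, 0, 1, 0, 0, 0, 0.0003, 0, 0, 1]'

```text
clock: 21.35
eef_pos: [583.5, 80.6, 22.1]
tool_rot: [-3.142, -0.0, 1.727]
force: [0.4, -0.8, 0.7]
width: -0.2
gripper_force: 0.1
```

Call:
carry_out --deltas '[0, 0, 0, 0.0004, 0, 0, 1, 0, 0, 0, 0.0003, 0, 0, 1]'

```text
clock: 21.6
eef_pos: [583.5, 81.3, 22.1]
tool_rot: [3.142, -0.0, 1.727]
force: [0.1, -0.2, -0.1]
width: -0.1
gripper_force: 0.1
```

Call:
carry_out --deltas '[0, 0, 0, 0.0004, 0, 0, 1, 0, 0, 0, 0.0003, 0, 0, 1]'

```text
clock: 21.85
eef_pos: [583.4, 82.0, 22.1]
tool_rot: [3.142, 0.0, 1.727]
force: [-0.8, -1.2, -0.2]
width: -0.1
gripper_force: 0.4
```

Call:
carry_out --deltas '[0, 0, 0, 0.0003, 0, 0, 1, 0, 0, 0, 0, 0, 0, 1]'

```text
clock: 22.1
eef_pos: [583.4, 82.0, 22.1]
tool_rot: [3.142, 0.0, 1.726]
force: [-0.3, -1.0, -0.8]
width: -0.1
gripper_force: 0.6
```

Call:
carry_out --deltas '[0, 0, 0, 0.0003, 0, 0, 1, 0, 0, 0, 0, 0, 0, 1]'

```text
clock: 22.35
eef_pos: [583.3, 82.0, 22.1]
tool_rot: [3.142, 0.001, 1.726]
force: [-0.6, -1.7, -0.7]
width: 0.1
gripper_force: 1.2
```

```bash
python3 rd.py; python3 - <<'E'
from m import *
report(ctrl.get_image("scene"))
E
```

```text
clk 22.35 stage [  1.44 -60.12  22.09] F stage [-0.85 -1.6  -0.74]
y -20 x -37.75 22.0 | y -30 x -37.75 13.5 | y -40 x -37.5 2.75 | y -50 x -37.5 -8.25 | 
x -30 y -50.5 54.5 | x -15 y -50.0 53.25 | x 0 y -42.5 53.5 | x 15 y -28.75 54.25 | x 25 y 9.5 54.75 |
```

Call:
carry_out --deltas '[0, 0, 0, -0.001, 0, 0, 1, 0, 0, 0, -0.006, 0, 0, 1, 0, 0, 0, 0, 0, -0.02, 1, 0, 0, 0, 0, 0, -0.025, 1, 0, 0, 0, 0.019, -0.019, 0, 1, 0, 0, 0, 0.02, -0.021, 0, 1, 0, 0, 0, 0.016, -0.017, 0, 1, 0, 0, 0, 0, 0, 0.01, 1, 0, 0, 0, 0, 0, 0.02, 1, 0, 0, 0, 0, 0, 0.012, 1, 0, 0, 0, 0, 0, 0.003, 1, 0, 0, 0, 0, 0, 0, 1]'

```text
clock: 23.9
eef_pos: [519.8, 120.8, 22.1]
tool_rot: [3.142, 0.0, 1.726]
force: [0.2, 0.5, 0.3]
width: 0.1
gripper_force: 0.0
```

```bash
python3 rd.py; python3 - <<'E'
from m import *
report(ctrl.get_image("scene"))
E
```

```text
clk 23.9 stage [-55.28 -11.98  22.07] F stage [0.32 0.49 0.31]
y -20 x -38.25 45.0 | y -30 x -38.0 45.25 | y -40 x -37.75 45.75 | y -50 x -38.0 4.0 | 
x -30 y -50.25 -8.75 | x -15 y -49.75 5.5 | x 0 y -49.5 16.25 | x 15 y -49.25 23.75 | x 25 y -49.5 22.5 |
```

Call:
carry_out --deltas '[0, 0, 0, 0.006, 0, 0, 1, 0, 0, 0, 0.006, 0, 0, 1, 0, 0, 0, 0, 0.002, 0, 1, 0, 0, 0, 0, 0.002, 0, 1, 0, 0, 0, 0, 0.002, 0, 1, 0, 0, 0, 0, 0.0015, 0, 1, 0, 0, 0, 0, 0.001, 0, 1, 0, 0, 0, 0, 0.001, 0, 1, 0, 0, 0, 0, 0.0005, 0, 1, 0, 0, 0, 0, 0.0005, 0, 1, 0, 0, 0, 0, 0.0004, 0, 1, 0, 0, 0, 0, 0, 0, 1]'

```text
clock: 25.45
eef_pos: [528.4, 134.7, 22.1]
tool_rot: [-3.142, -0.0, 1.727]
force: [-0.3, -0.1, 0.4]
width: 0.2
gripper_force: 0.0
```

```bash
python3 rd.py
```

```text
clk 25.45 stage [-44.67   0.45  22.11] F stage [-0.29 -0.08  0.44]
```

Call:
carry_out --deltas '[0, 0, 0, 0, 0.0004, 0, 1, 0, 0, 0, 0, 0.0003, 0, 1, 0, 0, 0, 0, 0, 0, 1]'

```text
clock: 25.82
eef_pos: [528.6, 134.7, 22.0]
tool_rot: [-3.141, -0.0, 1.727]
force: [-1.0, -0.0, 1.2]
width: -0.2
gripper_force: 0.7
```

```bash
python3 rd.py
```

```text
clk 25.825 stage [-44.48   0.42  22.02] F stage [-0.97  0.13  1.19]
```

Call:
carry_out --deltas '[0, 0, 0, 0, -0.002, 0, 1, 0, 0, 0, 0, -0.008, 0, 1, 0, 0, 0, 0, 0, -0.025, 1, 0, 0, 0, 0, 0, -0.03, 1, 0, 0, 0, -0.002, -0.017, 0, 1, 0, 0, 0, -0.002, -0.018, 0, 1, 0, 0, 0, -0.0024, -0.0158, 0, 1, 0, 0, 0, 0, 0, 0.008, 1, 0, 0, 0, 0, 0, 0.006, 1, 0, 0, 0, 0, 0, 0.002, 1, 0, 0, 0, 0, 0, 0, 1]'

```text
clock: 27.2
eef_pos: [470.3, 119.1, 60.7]
tool_rot: [-3.141, 0.0, 1.727]
force: [-0.4, 0.2, -0.0]
width: 0.1
gripper_force: 0.0
```

```bash
python3 rd.py;  python3 - <<'E'
from m import *
import cv2
b=ctrl.get_image("scene");cv2.imwrite("pics/s7.png",b[:,:,::-1]);report(b)
a=b[196:260,265:367,::-1]
cv2.imwrite("pics/c7.png",cv2.resize(a,(796,500),interpolation=cv2.INTER_CUBIC))
E
```

```text
clk 27.2 stage [-104.49   -5.99   60.73] F stage [-0.36  0.22 -0.05]
y -20 x -38.0 44.75 | y -30 x -37.75 45.0 | y -40 x -37.75 46.0 | y -50 x -38.0 21.75 | 
x -30 y -50.5 48.75 | x -15 y -49.75 53.0 | x 0 y -49.5 53.5 | x 15 y -49.5 53.75 | x 25 y -49.5 54.5 |
```

View pics/c7.png

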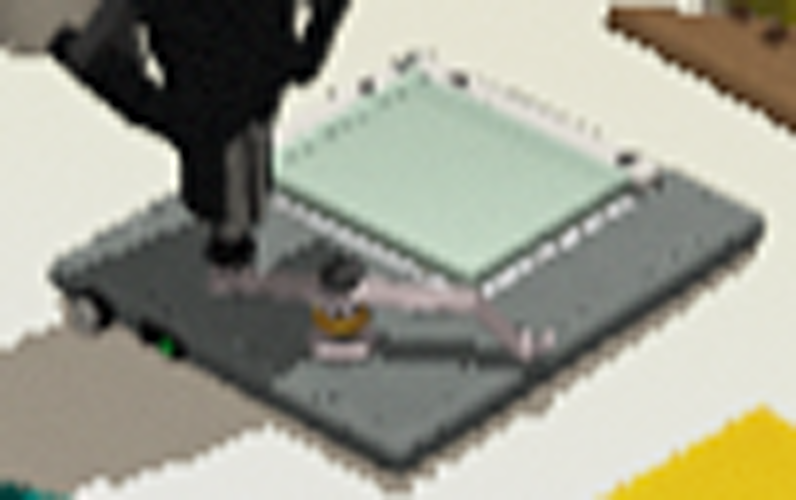

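The plate is flush with both fences, and an even white panel strip shows along its near and right edges. The tips stand over the button at about (230,245). I'll press it again.

Call:
carry_out --deltas '[0, 0, 0, 0, 0, 0.001, 1, 0, 0, 0, 0, 0, 0.001, 1, 0, 0, 0, 0, 0, 0.0005, 1, 0, 0, 0, 0, 0, 0.0005, 1, 0, 0, 0, 0, 0, 0.0005, 1, 0, 0, 0, 0, 0, 0.0005, 1, 0, 0, 0, 0, 0, 0.0005, 1, 0, 0, 0, 0, 0, 0.0005, 1, 0, 0, 0, 0, 0, 0.0005, 1, 0, 0, 0, 0, 0, 0.0005, 1, 0, 0, 0, 0, 0, 0, 1]'

```text
clock: 28.62
eef_pos: [469.3, 119.9, 55.3]
tool_rot: [-3.141, -0.001, 1.727]
force: [-2.6, 2.4, 6.8]
width: -0.3
gripper_force: 3.5
```

Call:
carry_out --deltas '[0, 0, 0, 0, 0, 0.0005, 1, 0, 0, 0, 0, 0, 0.0003, 1, 0, 0, 0, 0, 0, 0, 1]'

```text
clock: 29.0
eef_pos: [469.1, 120.1, 54.5]
tool_rot: [-3.14, -0.001, 1.728]
force: [-3.3, 2.6, 7.5]
width: 0.2
gripper_force: 4.0
```

```bash
python3 rd.py
```

```text
clk 29.0 stage [-105.49   -4.85   54.53] F stage [-2.82  3.05  7.5 ]
```

Call:
carry_out --deltas '[0, 0, 0, 0.0004, -0.0003, 0.0003, 1, 0, 0, 0, 0.0003, -0.0002, 0.0003, 1, 0, 0, 0, 0, 0, 0, 1]'

```text
clock: 29.38
eef_pos: [468.9, 120.3, 54.0]
tool_rot: [-3.141, -0.001, 1.727]
force: [-2.2, 1.8, 8.6]
width: 0.1
gripper_force: 4.0
```

```bash
python3 rd.py
```

```text
clk 29.375 stage [-105.64   -4.6    54.01] F stage [-1.91  2.16  8.6 ]
```

Call:
carry_out --deltas '[0, 0, 0, 0, 0, 0.0003, 1, 0, 0, 0, 0, 0, 0, 1]'

```text
clock: 29.62
eef_pos: [468.9, 120.4, 53.7]
tool_rot: [-3.141, -0.001, 1.727]
force: [-2.9, 1.6, 8.6]
width: 0.2
gripper_force: 4.2
```

Call:
carry_out --deltas '[0, 0, 0, 0, 0, 0.0002, 1, 0, 0, 0, 0, 0, 0, 1]'

```text
clock: 29.88
eef_pos: [468.9, 120.4, 53.6]
tool_rot: [-3.141, -0.001, 1.727]
force: [-1.6, 2.6, 9.0]
width: -0.4
gripper_force: 4.3
```

```bash
python3 rd.py
```

```text
clk 29.875 stage [-105.71   -4.45   53.55] F stage [-1.22  2.78  8.97]
```

Call:
carry_out --deltas '[0, 0, 0, -0.001, -0.0017, 0, 1, 0, 0, 0, -0.001, -0.0017, 0, 1, 0, 0, 0, -0.0021, -0.0029, 0, 1, 0, 0, 0, -0.0012, -0.0014, 0, 1, 0, 0, 0, 0, 0, 0, 1]'

```text
clock: 30.5
eef_pos: [463.6, 113.4, 53.7]
tool_rot: [3.139, -0.0, 1.727]
force: [0.4, 0.6, 7.5]
width: -0.0
gripper_force: 3.8
```

```bash
python3 rd.py
```

```text
clk 30.5 stage [-111.99  -10.55   53.74] F stage [0.48 0.56 7.51]
```

Call:
carry_out --deltas '[0, 0, 0, 0, 0, 0.0004, 1, 0, 0, 0, 0, 0, 0.0003, 1, 0, 0, 0, 0, 0, 0, 1]'

```text
clock: 30.88
eef_pos: [463.4, 113.6, 53.0]
tool_rot: [3.14, -0.0, 1.727]
force: [-0.7, 0.4, 8.9]
width: 0.0
gripper_force: 4.2
```

```bash
python3 rd.py
```

```text
clk 30.875 stage [-112.19  -10.38   53.01] F stage [-0.6   0.49  8.86]
```

Call:
carry_out --deltas '[0, 0, 0, -0.003, -0.0032, 0, 1, 0, 0, 0, -0.0028, -0.0023, 0, 1, 0, 0, 0, -0.003, -0.002, 0, 1, 0, 0, 0, -0.0031, -0.0017, 0, 1, 0, 0, 0, 0, 0, 0, 1]'

```text
clock: 31.5
eef_pos: [457.0, 99.8, 53.1]
tool_rot: [3.138, 0.0, 1.726]
force: [0.3, -0.6, 6.5]
width: 0.1
gripper_force: 3.8
```

```bash
python3 rd.py
```

```text
clk 31.5 stage [-120.58  -23.03   53.13] F stage [ 0.16 -0.65  6.51]
```

Call:
carry_out --deltas '[0, 0, 0, 0, 0, 0.0004, 1, 0, 0, 0, 0, 0, 0.0002, 1, 0, 0, 0, 0, 0, 0, 1]'

```text
clock: 31.88
eef_pos: [456.9, 99.8, 52.5]
tool_rot: [3.139, 0.0, 1.726]
force: [-0.2, -0.1, 9.0]
width: 0.2
gripper_force: 4.2
```

```bash
python3 rd.py; python3 - <<'E'
from m import *
import cv2
b=ctrl.get_image("scene");cv2.imwrite("pics/s8.png",b[:,:,::-1])
# toe location: pinkish steel brightness change versus s7 in bench-right region
a=cv2.imread("pics/s7.png").astype(int);d=np.abs(b[:,:,::-1].astype(int)-a).sum(2)
sub=d[215:250,315:345]
ys,xs=np.where(sub>60);print(sorted(zip(xs+315,ys+215)))
for s in(.3,.4,.5,.6,.7,1.1): print(s,proj("scene",W(-89+60*np.cos(s),-38-60*np.sin(s),29)))
E
```

```text
clk 31.875 stage [-120.72  -22.99   52.51] F stage [-0.18 -0.09  9.  ]
[(np.int64(315), np.int64(230)), (np.int64(315), np.int64(231)), (np.int64(315), np.int64(233)), (np.int64(315), np.int64(234)), (np.int64(315), np.int64(236)), (np.int64(315), np.int64(237)), (np.int64(315), np.int64(238)), (np.int64(315), np.int64(240)), (np.int64(315), np.int64(241)), (np.int64(315), np.int64(242)), (np.int64(316), np.int64(228)), (np.int64(316), np.int64(232)), (np.int64(316), np.int64(233)), (np.int64(316), np.int64(234)), (np.int64(316), np.int64(236)), (np.int64(316), np.int64(237)), (np.int64(316), np.int64(238)), (np.int64(316), np.int64(240)), (np.int64(316), np.int64(241)), (np.int64(316), np.int64(242)), (np.int64(317), np.int64(228)), (np.int64(317), np.int64(230)), (np.int64(317), np.int64(231)), (np.int64(317), np.int64(232)), (np.int64(317), np.int64(233)), (np.int64(317), np.int64(234)), (np.int64(317), np.int64(235)), (np.int64(317), np.int64(236)), (np.int64(317), np.int64(237)), (np.int64(317), np.int64(238)), (np.int64(317), np.int64(240)), (np.int64(317), np.int64(241)), (np.
[... 5471 characters left out ...]
.int64(333), np.int64(241)), (np.int64(333), np.int64(242)), (np.int64(333), np.int64(243)), (np.int64(333), np.int64(248)), (np.int64(333), np.int64(249)), (np.int64(334), np.int64(228)), (np.int64(334), np.int64(229)), (np.int64(334), np.int64(239)), (np.int64(334), np.int64(241)), (np.int64(334), np.int64(242)), (np.int64(334), np.int64(248)), (np.int64(334), np.int64(249)), (np.int64(335), np.int64(238)), (np.int64(335), np.int64(239)), (np.int64(335), np.int64(247)), (np.int64(335), np.int64(248))]
0.3 [327.86959792 230.47105564]
0.4 [328.94592248 231.63881807]
0.5 [329.81455353 232.86897086]
0.6 [330.46522909 234.15011211]
0.7 [330.88958911 235.4701448 ]
1.1 [330.23145218 240.87837018]
```

Call:
carry_out --deltas '[0, 0, 0, -0.0014, -0.0007, 0.0001, 1, 0, 0, 0, -0.0013, -0.0007, 0, 1, 0, 0, 0, -0.0014, -0.0006, 0.0001, 1, 0, 0, 0, -0.0013, -0.0005, 0, 1, 0, 0, 0, 0, 0, 0, 1]'

```text
clock: 32.55
eef_pos: [455.7, 94.4, 52.4]
tool_rot: [3.138, 0.0, 1.726]
force: [0.6, 0.3, 8.9]
width: -0.1
gripper_force: 4.2
```

```bash
python3 rd.py
```

```text
clk 32.55 stage [-122.77  -28.15   52.41] F stage [0.59 0.22 8.89]
```

Call:
carry_out --deltas '[0, 0, 0, -0.0016, -0.0005, 0.0001, 1, 0, 0, 0, -0.0017, -0.0004, 0, 1, 0, 0, 0, -0.0017, -0.0003, 0, 1, 0, 0, 0, -0.0016, -0.0003, 0, 1, 0, 0, 0, 0, 0, 0, 1]'

```text
clock: 33.17
eef_pos: [455.2, 87.6, 52.3]
tool_rot: [3.138, 0.0, 1.726]
force: [0.7, -0.1, 9.9]
width: -0.0
gripper_force: 4.4
```

```bash
python3 rd.py; python3 - <<'E'
from m import *
import cv2
b=ctrl.get_image("scene");cv2.imwrite("pics/s9.png",b[:,:,::-1])
A=cv2.imread("pics/scene0.png");B=b[:,:,::-1]
a=cv2.hconcat([A[206:250,290:350],B[206:250,290:350]])
cv2.imwrite("pics/c9.png",cv2.resize(a,(800,293),interpolation=cv2.INTER_CUBIC))
E
```

```text
clk 33.175 stage [-124.31  -34.76   52.31] F stage [ 0.71 -0.22  9.94]
```

View pics/c9.png

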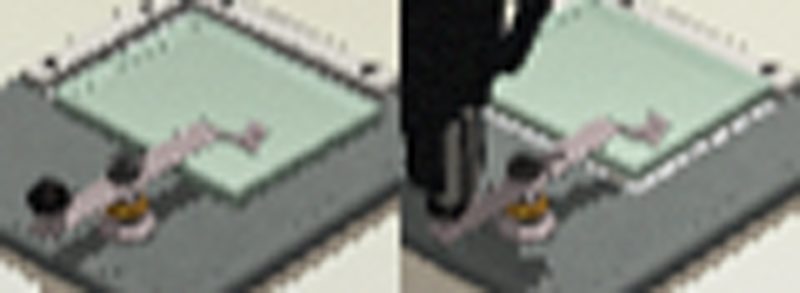

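The right half shows the clip back over the plate's near edge with its toe raised, at about (655,128). It points nearly as at the start (left half). I'll work out the bearing that remains to zero.

```bash
python3 - <<'E'
from m import *
def st(P): d=P[:2]-O;return np.array([d@X,d@Y])
t=st(at("top",top(376,270),27));t2=st(at("top",top(378,330),38));b=st(at("top",top(387,514),52));p=st(at("top",top(382,416),48))
print(t,t2,p,b)
for a,c in((t,b),(t2,b),(p,b),(t,p)): v=a-c;print(np.arctan2(-v[1],v[0]))
# steel strip centreline in both frames, scene view: pinkish (R>G+6) centroid per column, full px
import cv2
for f in("scene0","s9"):
    im=cv2.imread(f"pics/{f}.png").astype(int);m=(im[:,:,2]-im[:,:,1]>5)
    print(f,[(c,round(np.mean(np.where(m[205:228,c])[0])+205,1)) for c in range(311,332,2) if m[205:228,c].any()])
for s in(0,.1):
    print(s,[np.round(proj("scene",W(-89+r*np.cos(s),-38-r*np.sin(s),39.5)),1) for r in(20,40)],np.round(proj("scene",W(-89+60*np.cos(s),-38-60*np.sin(s),27)),1))
E
```

```text
[-26.10597267 -42.65247126] [-52.33730122 -40.16294932] [-87.78700502 -37.18494015] [-125.91154863  -34.10501638]
0.08543259718811973
0.08215236534554729
0.08061079210398202
0.08841093982383952
scene0 [(315, np.float64(227.0)), (317, np.float64(226.5)), (319, np.float64(226.0)), (321, np.float64(225.5)), (323, np.float64(208.0)), (325, np.float64(217.5)), (327, np.float64(226.0)), (329, np.float64(225.0))]
s9 [(315, np.float64(227.0)), (317, np.float64(226.0)), (319, np.float64(225.5)), (321, np.float64(215.0)), (323, np.float64(206.0)), (327, np.float64(225.0)), (329, np.float64(224.5))]
0 [array([312.7, 230.5]), array([318.2, 227.3])] [323.5 228.1]
0.1 [array([313.3, 230.8]), array([319.2, 227.9])] [325.1 229. ]
```

Call:
carry_out --deltas '[0, 0, 0, -0.0015, -0.0001, -0.0001, 1, 0, 0, 0, -0.0015, 0, 0, 1, 0, 0, 0, 0, 0, 0, 1, 0, 0, 0, 0, 0, 0, 1]'

```text
clock: 33.72
eef_pos: [455.4, 84.7, 52.3]
tool_rot: [3.138, 0.0, 1.726]
force: [-0.2, 0.6, 9.0]
width: 0.1
gripper_force: 4.2
```

```bash
python3 rd.py; python3 - <<'E'
from m import *
import cv2
b=ctrl.get_image("scene");cv2.imwrite("pics/s10.png",b[:,:,::-1])
A=cv2.imread("pics/s9.png");B=b[:,:,::-1]
# sub-pixel shift of toe patch between s9 and now
g=lambda i:np.float32(cv2.cvtColor(np.ascontiguousarray(i[212:230,318:334]),cv2.COLOR_BGR2GRAY))
print(cv2.phaseCorrelate(g(A),g(B)))
E
```

```text
clk 33.725 stage [-124.58  -37.68   52.35] F stage [-0.1   0.63  9.02]
((-1.0651832328775335, -0.4650067916473066), 0.9026186242699623)
```

Call:
carry_out --deltas '[0, 0, 0, -0.0005, 0, 0, 1, 0, 0, 0, 0, 0, 0, 1, 0, 0, 0, 0, 0, -0.0002, 1, 0, 0, 0, 0, 0, -0.0002, 1, 0, 0, 0, 0, 0, -0.0002, 1, 0, 0, 0, 0, 0, -0.0002, 1, 0, 0, 0, 0, 0, -0.0002, 1, 0, 0, 0, 0, 0, -0.0002, 1, 0, 0, 0, 0, 0, -0.0002, 1, 0, 0, 0, 0, 0, -0.0002, 1, 0, 0, 0, 0, 0, -0.0002, 1, 0, 0, 0, 0, 0, 0, 1]'

```text
clock: 35.28
eef_pos: [455.9, 84.3, 54.1]
tool_rot: [3.137, 0.0, 1.727]
force: [1.3, 0.6, 6.3]
width: -0.1
gripper_force: 3.1
```

```bash
python3 rd.py
```

```text
clk 35.275 stage [-124.13  -38.09   54.07] F stage [1.38 0.41 6.25]
```

Call:
carry_out --deltas '[0, 0, 0, 0, 0, -0.0002, 1, 0, 0, 0, 0, 0, -0.0002, 1, 0, 0, 0, 0, 0, -0.0002, 1, 0, 0, 0, 0, 0, -0.0002, 1, 0, 0, 0, 0, 0, -0.0002, 1, 0, 0, 0, 0, 0, -0.0002, 1, 0, 0, 0, 0, 0, -0.0002, 1, 0, 0, 0, 0, 0, -0.0002, 1]'

```text
clock: 36.28
eef_pos: [453.0, 84.0, 54.9]
tool_rot: [-3.14, -0.0, 1.727]
force: [1.7, 0.2, 1.5]
width: -0.0
gripper_force: 0.5
```

Call:
carry_out --deltas '[0, 0, 0, 0, 0, -0.0003, 1, 0, 0, 0, 0, 0, -0.0005, 1, 0, 0, 0, 0, 0, -0.001, 1, 0, 0, 0, 0, 0, -0.004, 1, 0, 0, 0, 0, 0, -0.015, 1, 0, 0, 0, 0, 0, -0.03, 1, 0, 0, 0, 0, 0, -0.04, 1, 0, 0, 0, 0, -0.03, -0.04, 1, 0, 0, 0, 0, 0, 0, 1]'

```text
clock: 37.4
eef_pos: [423.6, 79.4, 188.2]
tool_rot: [3.138, -0.001, 1.727]
force: [0.6, 0.7, -0.1]
width: -0.3
gripper_force: 0.0
```

```bash
python3 rd.py; python3 - <<'E'
from m import *
import cv2
b=ctrl.get_image("scene");cv2.imwrite("pics/s11.png",b[:,:,::-1]);report(b)
A=cv2.imread("pics/scene0.png");B=b[:,:,::-1]
# button & knob dark blobs, and toe darkest/pink blob
for n,I in(("0",A),("now",B)):
    I=I.astype(int);d=I[225:245,290:316].sum(2)<150
    k,l,s,c=cv2.connectedComponentsWithStats(d.astype(np.uint8))
    print(n,[(s[i,4],np.round(c[i]+[290,225],2)) for i in range(1,k) if s[i,4]>8])
    m=(I[205:232,318:334,2]-I[205:232,318:334,1]>-4);ys,xs=np.where(m);print("toe",xs.mean()+318,ys.mean()+205,m.sum())
for s in(0,.1): print(np.round(proj("scene",W(-89-36*np.cos(s),-38+36*np.sin(s),52)),2),np.round(proj("scene",W(-89+60*np.cos(s),-38-60*np.sin(s),27)),1))
E
```

```text
clk 37.4 stage [-156.78  -37.95  188.19] F stage [ 0.72  0.65 -0.08]
y -20 x -19.0 45.25 | y -30 x -37.25 45.0 | y -40 x -38.0 46.0 | y -50 x -36.75 21.5 | 
x -30 y -50.25 54.25 | x -15 y -49.75 53.0 | x 0 y -49.5 53.0 | x 15 y -49.5 53.75 | x 25 y -49.5 54.75 | 
0 [(np.int32(24), array([296.71, 235.29]))]
toe 326.1774193548387 213.03225806451613 124
now [(np.int32(25), array([297.6 , 235.76]))]
toe 326.48979591836735 215.5204081632653 98
[296.98 235.79] [323.5 228.1]
[296.  235.2] [325.1 229. ]
```

```bash
python3 -c "
from cell import ctrl
print(ctrl.finish_job())"
```

```text
the job is handed in; nothing more can be done
None
```

The job is handed in after about 37 s: the plate lies flush against both fences, and the clip is swung back to about 0 rad with its toe let down slowly on the glass. I checked this from contact forces and camera measurements, and no verdict came back. The fingertips slipped about 3 mm on the button late in the release, by which point only about 1.5 N was left on the clip.

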